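# Park the rolling pin in the groove of the pastry board

### The job

The baking is done: roll the wooden rolling pin along the pastry board into the shallow groove near the board's far end, so that it lies settled in the groove and cannot roll off. Roll it gently with your fingertips on top of its barrel; do not let it run away, do not push it low from behind, and do not grip or lift it. Leave the mug, the spice jar and the tin where they stand.

Things in the scene. Friction and masses are not known exactly. Their poses are not given: they have to be found in the camera images.
- rolling_pin: Brown wooden rolling pin, loose, 0.3 to 0.6 kg: barrel 50 mm across, 200 mm long, a handle 27 mm thick and 68 mm long at each end. Origin at its very centre, 25 mm below the barrel's top; y runs along the pin, x and z turn as it rolls. It starts on the flat, 100 to 165 mm nearer the robot than the groove and parallel to it within 0.03 rad. Let go at 0.2 m/s, it coasts about 40 mm.
- pastry_board: Pale wooden pastry board, 300 mm (its x) by 260 mm (its y) and 26 mm thick, lying fixed on the worktop. Origin at the centre of its underside; its x axis points away from the robot towards the groove end, z up.
- groove (a point): Middle of the pin's parking groove, level with the board's flat top (26 mm above the worktop), 100 mm beyond the board's centre; axes as the board's. The groove is round-bottomed, 44 mm wide, 8 mm deep, and runs along y over the whole board. A settled pin has its axis straight above this line, 8 mm lower than on the flat. Beyond it are 28 mm of flat board, then the edge.
- spice_jar: Spice jar with a black cap, 45 mm in diameter, 105 mm high, standing on the worktop to the right of the board. Origin at the centre of its underside.
- mug: Pale mug, 93 mm high, standing on the worktop at the far left, beside the sink. Origin at the centre of its underside.
- pea_tin: Tin can, 57 mm in diameter, 72 mm high, standing on the worktop to the left of the board. Origin at the centre of its underside.

How it is judged:
By the outcome, as a careful person would: the job done as asked, in the order asked, and still so for the second after the job is handed in, with the robot touching nothing.
It also fails if it takes over 72 s, if anything falls off the work surface, if the arm or the gripper's body presses on something with over 40 N, if the wrist force passes 120 N, or if a joint passes its speed limit or range.

### The arm

A 7-joint arm with a two-finger parallel gripper is mounted at the origin on a cart in front of the work surface, level with it; the furniture and walls round the work are solid. World frame = base frame: x ahead of the robot, y to its left, z up, the work surface at z = 0. Lengths are in mm, angles in rad, forces in N, time in s.
With the tool pointing down it reaches from about 400 to 850 mm from the base axis. Payload 10.4 kg.
Tool frame: the origin (TCP) lies at the very end of the fingers, on their centre line; the grasp point (between the pads) lies 19 mm behind it; z points along the fingers, y is the line along which they close (so a half turn about z gives the same grasp; the last joint's range is limited). The gripper opens to 85 mm and grips with 20 to 120 N. Pads are 22 mm wide; open, the fingers measure 114 mm over their backs; the gripper's body (76 mm by 85 mm) begins 54 mm behind the grasp point. The pads swing forward as they close: fully open they stand 13 mm farther back than shut.
Start: joints at [1.138, 0.332, -0.065, 1.46, 0.022, 1.35, -0.088], TCP at [249.039, -573.263, 231.338] pointing down, gripper open.
Joint ranges: [-2.6, 2.6], [-0.5, 2.12], [-1.47, 1.34], [0.16, 2.42], [-1.27, 4.41], [0.06, 2.06], [-2.6, 2.6]. Speed limits (rad/s): [2.22, 2.22, 2.79, 2.79, 3.14, 3.14, 3.14].

### API

Orientations are given as a rotation vector (axis times angle).
In Python, from workcell import robot gives the robot as it stands.
- The arm moves only by the tool apply_moves, never from a script. Its argument "plan" is a list of rows, each a list of 6 numbers: the shift along the tool's x, y, z normalised to -1 to 1, where 1 is 0.5 m, then the turn, a rotation vector about the tool's x, y, z normalised to -1 to 1, where 1 is 30 degrees. A call has 1 to 8 rows; each row is the pose to reach, as a shift and turn from the pose commanded when the call began, along the tool's axes at that moment; what a row does not reach only later rows make up. A row lasts 1/10 s, in which the tool goes at most 50 mm and 8.59 degrees, less where a joint would pass 70% of its speed; a pose out of reach is approached as far as the arm can. A call with a number of a shift or a turn outside -1 to 1 is refused whole. A call with a gripper value outside its range is refused whole. "fingers" is the opening, from 0 (shut) to 1 (fully open), set as the call begins (left out, the last holds). The fingers move at their own pace and stop on an object; "squeeze" is the grip in N (left out, the last holds). Time passes only in rows, so rows that repeat a pose let the fingers close. It gives the time, the measured TCP pose, the force, the opening and the grip force at its end, in the units of the state.
- robot.observe(): the state, without advancing time (a new reading comes with each control period).
- robot.camera(name): name is "scene" or "side" or "wrist"; returns (picture, depth): 480x640x3 uint8, red, green, blue; 480x640 float32, mm along the optical axis (not along the pixel's ray), 0 where there is no reading.
- robot.camera_model(name): a dict with "fx", "fy", "cx", "cy" (pixels), "dist_coeffs" ([k1, k2, p1, p2, k3] as OpenCV has them; the pictures are not rectified), "rvec" (rotation vector, rad) and "tvec" (3), from world to camera coordinates, as OpenCV has them; the wrist camera has in their place "T_tool_cam" (4x4, takes a point from camera to tool coordinates, whose origin is the TCP and whose axes are the flange's). Camera axes: x right, y down, z forward; pixel columns grow to the right and rows downward; lengths in mm; the calibration is good to about 2 mm. A picture is of the moment at which its call begins: read the wrist's pose just before it. camera_model takes no time and is no camera call.
- robot.job_done(): hands the job in; it is judged then, once.
Trained networks look in the newest picture that a camera, given by its name, has taken for a name from the list of things; names that differ only in an ending like _2 or _b are one class to them, and where a whole thing is asked for, a point or a joint stands for the part that bears it (a point fixed in the world has none). Each returns a list of dicts, best first, with "conf" (0 to 1); they miss things now and then, are a little off and sometimes report something else, mostly with a low value. They report only what shows in the picture. A call takes as long as a camera call.
- robot.boxes_of(camera, label): "point" ([column, row] in pixels, amid what is visible of it).
- robot.masks_of(camera, label): "region" (480x640 bool, what is visible of it) and "point" ([column, row] in pixels, amid what is visible of it).
- robot.pinpoint(camera, label): "point" ([column, row] in pixels: a listed point, or the origin of a listed thing).
The state is a dict: "time_s": time; "q": joint angles; "joint_velocities": joint speeds; "tau": joint torques, N m; "tool_pos": TCP position; "ee_rot": TCP orientation; "contact_force": force on the tool from outside, world axes, zero at the start; "moment": the same for the moment, N m; "finger_gap": finger opening in mm; "grip_force": force on a finger pad.
Only numpy, scipy, OpenCV 4.12 (cv2) and the standard library are available. Lean on these libraries where they do the work, as an engineer would, in place of code of your own. Each camera call takes 0.05 s, during which the arm holds its last target. There are 200 camera calls.

## Working session

There is one attempt and no reset: what is moved stays moved. The work goes in short steps, Python scripts to look and compute and a tool call to move; the robot and the scene stay as the last step left them, time stands still between calls to the robot, and variables do not carry over. Pictures are saved under pics/ and viewed, at most 10 in all, crops included, and the job is handed in when it is done.

Besides the shell and the picture viewer there is one more tool, called after "Request:" by a JSON object that holds its "fn" and its "kwargs". apply_moves: Moves the arm, as the interface text tells. Scaled input: -1 to 1 covers 0.5 m each way for a shift and 30 degrees each way for a turn. Its arguments: {"type":"object","properties":{"plan":{"type":"array"},"fingers":{"type":"number"},"squeeze":{"type":"number"}},"required":["plan"]}

```bash
mkdir -p pics; cat > h.py <<'E'
import numpy as np, cv2
from workcell import robot
from scipy.spatial.transform import Rotation as R
def pose():
    s=robot.observe(); return np.array(s['tool_pos']),R.from_rotvec(s['ee_rot']).as_matrix(),s
def cam2world(cam,P,tp=None):
    m=robot.camera_model(cam)
    if cam=='wrist':
        T=np.array(m['T_tool_cam']); P=P@T[:3,:3].T+T[:3,3]
        return P@tp[1].T+tp[0]
    r=cv2.Rodrigues(np.array(m['rvec'],float))[0]
    return (P-np.array(m['tvec']).ravel())@r
def deproj(cam,uv,d,tp=None):
    m=robot.camera_model(cam); K=np.array([[m['fx'],0,m['cx']],[0,m['fy'],m['cy']],[0,0,1.]])
    n=cv2.undistortPoints(np.array(uv,float).reshape(-1,1,2),K,np.array(m['dist_coeffs'],float)).reshape(-1,2)
    d=np.asarray(d).reshape(-1,1)
    return cam2world(cam,np.hstack([n*d,d]),tp)
def onplane(cam,uv,z,tp=None):
    a=deproj(cam,uv,np.full(len(np.reshape(uv,(-1,2))),1.),tp);b=deproj(cam,uv,np.full(len(a),1000.),tp)
    t=(z-a[:,2])/(b[:,2]-a[:,2]); return a+(b-a)*t[:,None]
def mask_pts(cam,dep,reg,tp=None):
    v,u=np.nonzero(reg&(dep>0)); return deproj(cam,np.c_[u,v],dep[v,u],tp)
E
cat > l.py <<'E'
from h import *
np.set_printoptions(precision=1,suppress=True)
ims=[]
for c in ['scene','side']:
    p,d=robot.camera(c); ims.append(p)
    for l in ['rolling_pin','pastry_board','spice_jar','mug','pea_tin']:
        r=robot.masks_of(c,l)
        if r:
            P=mask_pts(c,d,r[0]['region']); print(c,l,round(r[0]['conf'],2),r[0]['point'],np.median(P,0),np.percentile(P,2,0),np.percentile(P,98,0))
            if l in('rolling_pin','pastry_board'): 
                zt=np.percentile(P[:,2],97); q=P[P[:,2]>15]; 
                print('  dir',cv2.minAreaRect(q[:,:2].astype(np.float32)),zt)
    for l in ['groove','rolling_pin','pastry_board']:
        r=robot.pinpoint(c,l); print(c,l,[(round(x['conf'],2),x['point'],onplane(c,x['point'],{'groove':26,'rolling_pin':51,'pastry_board':0}[l])) for x in r[:2]])
for c,i in zip(['scene','side'],ims): cv2.imwrite(f'pics/{c}0.png',i[:,:,::-1])
E
python3 l.py; python3 -c "
from h import *
p,r,s=pose();print(p,r,s['time_s'],s['finger_gap'])"
```

```text
scene rolling_pin 0.66 [359.1, 239.9] [537.9  30.1  65.3] [ 475.6 -108.4   42.3] [612.7 163.2  77.7]
  dir ((543.243896484375, 26.467498779296875), (330.1365966796875, 56.353363037109375), 67.83457946777344) 76.90674270304727
scene pastry_board 0.7 [354.3, 260.7] [527.1  37.   24.9] [ 393.  -123.     6.6] [721.4 183.   30. ]
  dir ((564.8724365234375, 25.369644165039062), (260.8473815917969, 307.1844482421875), 64.69171142578125) 29.513070624846343
scene spice_jar 0.78 [442.4, 209.6] [ 519.6 -197.7   74.9] [ 508.1 -225.     8. ] [ 547.8 -185.5  107.7]
scene mug 0.69 [217.5, 366.0] [416.2 445.2  53.1] [354.3 405.7   3.7] [454.6 487.4  93.9]
scene pea_tin 0.78 [218.6, 322.8] [490.5 408.2  67.2] [472.  384.7  15.3] [525.5 437.1  73.2]
scene groove [(0.67, [353.8, 208.3], array([[660.6, -20.9,  26. ]]))]
scene rolling_pin [(0.58, [358.6, 242.6], array([[543.3,  33.5,  51. ]]))]
scene pastry_board [(0.59, [354.9, 251.1], array([[557. ,  33.7,   0. ]])), (0.15, [224.7, 369.4], array([[415.1, 435.2,   0. ]]))]
side rolling_pin 0.58 [303.7, 277.2] [550.2   5.3  69.7] [ 481.7 -118.    51.4] [
[... 447 characters left out ...]
] [ 554.3 -193.3  108. ]
side mug 0.58 [299.5, 138.1] [400.8 449.9  60.6] [357.4 397.3  11. ] [466.  484.6  93.8]
side pea_tin 0.85 [326.1, 162.6] [506.5 390.6  62.4] [478.4 377.2   0.7] [530.4 431.4  73.4]
side groove [(0.81, [344.5, 303.7], array([[655.4, -15.9,  26. ]]))]
side rolling_pin [(0.81, [310.0, 275.9], array([[555.3,  24.9,  51. ]])), (0.74, [313.1, 285.6], array([[569.9,   1.4,  51. ]]))]
side pastry_board [(0.94, [313.8, 288.9], array([[567. ,  13.3,   0. ]]))]
[ 249.03754427 -573.24150114  231.32217516] [[ 9.17219149e-01  3.98383017e-01  6.90261446e-05]
 [ 3.98383017e-01 -9.17219151e-01  1.79491984e-06]
 [ 6.40271673e-05  2.58525089e-05 -9.99999998e-01]] 0.9 85.68227933055668
```

View scene.

View pics/scene0.png

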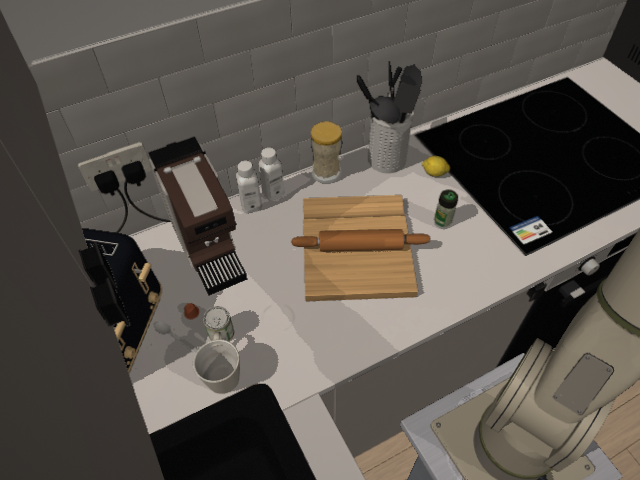

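View pics/side0.png

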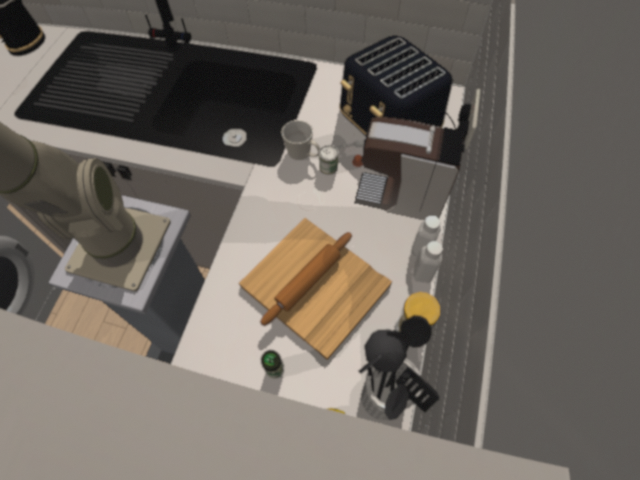

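The scene picture shows the pin across the board at about (361,240), with the groove as a dark line near row 208. The jar is at (446,209), and the tin and mug are at the left. The side view agrees with this: pin at (308,277), groove end towards the lower right. I'm moving over now.

Request:
{"fn": "apply_moves", "kwargs": {"plan": [[0.06,-0.05,0,0,0,0.1],[0.13,-0.11,0,0,0,0.25],[0.2,-0.17,0,0,0,0.4],[0.28,-0.235,0,0,0,0.55],[0.35,-0.295,0,0,0,0.7],[0.42,-0.355,0,0,0,0.8],[0.48,-0.4,0,0,0,0.82],[0.51,-0.43,0,0,0,0.82]], "fingers": 1}}

```text
time_s: 1.7
tool_pos: [399.0, -271.3, 231.7]
ee_rot: [3.141, -0.025, 0.002]
contact_force: [1.1, -0.1, -0.7]
finger_gap: 85.2
grip_force: 0.0
```

```bash
cat > g.py <<'E'
from h import *
import sys
# shift in tool units to a world target; yaw error to -25.3deg
def go(t):
    p,r,s=pose(); d=r.T@(np.array(t)-p)/500; yaw=np.degrees(np.arctan2(r[1,0],r[0,0]))
    print('p',p.round(1),'yaw',yaw.round(2),'shift',d.round(4),'turn',round((yaw+25.0)/30,3),'F',np.round(s['contact_force'],1),'t',s['time_s'])
if __name__=='__main__': go([float(x) for x in sys.argv[1:4]])
E
python3 g.py 530 30 230
```

```text
p [ 399.  -271.3  231.7] yaw -0.92 shift [ 0.2523 -0.6067  0.0035] turn 0.803 F [ 1.1 -0.1 -0.7] t 1.7
```

Request:
{"fn": "apply_moves", "kwargs": {"plan": [[0.035,-0.08,0,0,0,0.15],[0.07,-0.17,0,0,0,0.3],[0.11,-0.26,0,0,0,0.45],[0.145,-0.35,0,0,0,0.6],[0.18,-0.44,0,0,0,0.7],[0.22,-0.53,0,0,0,0.8],[0.25,-0.6,0,0,0,0.8],[0.25,-0.605,0,0,0,0.8]]}}

```text
time_s: 2.5
tool_pos: [529.0, 31.4, 231.4]
ee_rot: [-3.066, 0.671, -0.0]
contact_force: [0.3, -1.0, 0.3]
finger_gap: 85.0
grip_force: 0.0
```

```bash
cat > w.py <<'E'
from h import *
import sys
np.set_printoptions(precision=1,suppress=True)
tp=pose(); p,d=robot.camera('wrist'); cv2.imwrite(f'pics/{sys.argv[1]}.png',p[:,:,::-1])
print(tp[0])
for l in ['rolling_pin','pastry_board']:
    for r in robot.masks_of('wrist',l)[:1]:
        P=mask_pts('wrist',d,r['region'],tp)
        print(l,round(r['conf'],2),r['point'],np.percentile(P,[2,50,98],axis=0).ravel())
        if l=='rolling_pin':
            B=P[P[:,2]>60]; q=cv2.minAreaRect(B[:,:2].astype(np.float32)); print(q)
            B=B[B[:,2]>72]; c=B.mean(0); u=np.linalg.svd(B[:,:2]-c[:2],full_matrices=False)[2][0]; print('top ridge',c,np.degrees(np.arctan2(u[1],u[0])))
        else:
            B=P[abs(P[:,2]-26)<5]; q=cv2.minAreaRect(B[:,:2].astype(np.float32)); print(q)
            # groove: pts below surface
            B=P[(P[:,2]<22)&(P[:,2]>16)]
            if len(B)>20: c=np.median(B,0); u=np.linalg.svd(B[:,:2]-c[:2],full_matrices=False)[2][0]; print('low',c,len(B),np.degrees(np.arctan2(u[1],u[0])))
r=robot.pinpoint('wrist','groove'); print([(x['conf'],x['point'],onplane('wrist',x['point'],26,tp)) for x in r[:1]])
r=robot.pinpoint('wrist','rolling_pin'); print([(x['conf'],x['point'],onplane('wrist',x['point'],51,tp)) for x in r[:1]])
E
python3 w.py w1
```

```text
[529.   31.4 231.4]
rolling_pin 0.79 [323.7, 180.5] [ 485.5 -111.1   52.8  555.2   21.6   70.3  621.1  156.1   76.2]
((551.60302734375, 22.5596923828125), (325.313720703125, 47.427696228027344), 63.64092254638672)
top ridge [552.   23.   74.4] -116.33403479823237
pastry_board 0.34 [322.1, 180.4] [ 485.4 -111.4   52.9  555.    21.6   70.3  620.9  156.2   76.2]
((548.8724365234375, 29.191993713378906), (245.73106384277344, 56.47565841674805), 63.86189270019531)
[(0.59, [312.9, 50.8], array([[659.6, -18.3,  26. ]]))]
[(0.74, [325.6, 181.8], array([[551.1,  18.9,  51. ]]))]
```

View pics/w1.png

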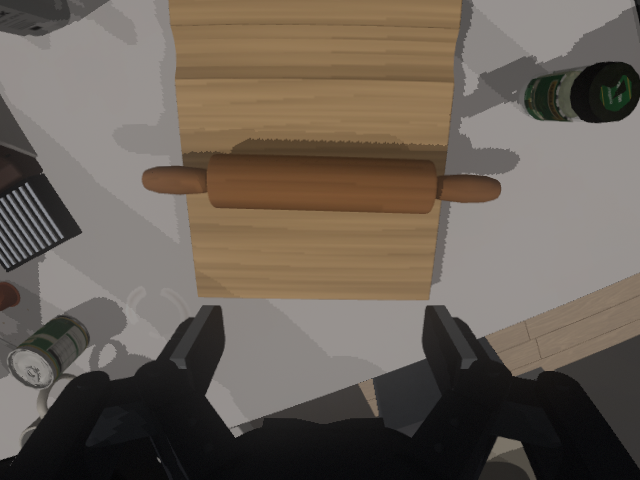

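The wrist view shows the pin at (322,182), the groove band at rows 26–80 ahead of it, and the jar at right, clear of everything. The pin has about 114 mm to travel. I'm descending to just behind the barrel's top, ready for short strokes.

```bash
python3 g.py 543.3 25.8 90
```

```text
p [528.   24.  231.3] yaw -25.24 shift [ 0.0261 -0.0166  0.2825] turn -0.008 F [-0.5 -0.   0.6] t 2.75
```

Request:
{"fn": "apply_moves", "kwargs": {"plan": [[0.01,-0.006,0.06,0,0,0.02],[0.02,-0.012,0.14,0,0,0.04],[0.026,-0.016,0.21,0,0,0.04],[0.026,-0.016,0.25,0,0,0.04],[0.026,-0.016,0.27,0,0,0.04],[0.026,-0.016,0.28,0,0,0.04],[0.026,-0.016,0.28,0,0,0.04],[0.026,-0.016,0.28,0,0,0.04]]}}

```text
time_s: 3.55
tool_pos: [544.0, 27.0, 92.5]
ee_rot: [-3.059, 0.716, -0.003]
contact_force: [-0.5, 0.1, 0.5]
finger_gap: 85.5
grip_force: 0.0
```

```bash
python3 w.py w2; python3 g.py 543 26 76
```

```text
[544.   27.   92.5]
rolling_pin 0.85 [325.3, 253.9] [ 488.5 -110.    49.4  558.3   18.9   70.3  621.2  152.4   76.1]
((551.9663696289062, 23.259796142578125), (324.4684753417969, 47.39645004272461), 63.70967483520508)
top ridge [552.5  22.2  74.4] -116.3546085414375
pastry_board 0.81 [310.1, 136.8] [ 431.3 -121.    17.7  612.1   15.    25.4  713.8  148.9   27. ]
((557.7401733398438, 28.788894653320312), (260.650390625, 277.521484375), 64.49861907958984)
low [658.5 -21.7  19.2] 27150 64.57277101631749
[(0.84, [304.2, 39.6], array([[659., -19.,  26.]]))]
[(0.66, [326.0, 253.1], array([[552.9,  20.4,  51. ]]))]
p [543.6  27.2  91.9] yaw -26.32 shift [-0.0001  0.0028  0.0318] turn -0.044 F [-0.1  0.1 -0.9] t 3.8
```

View pics/w2.png

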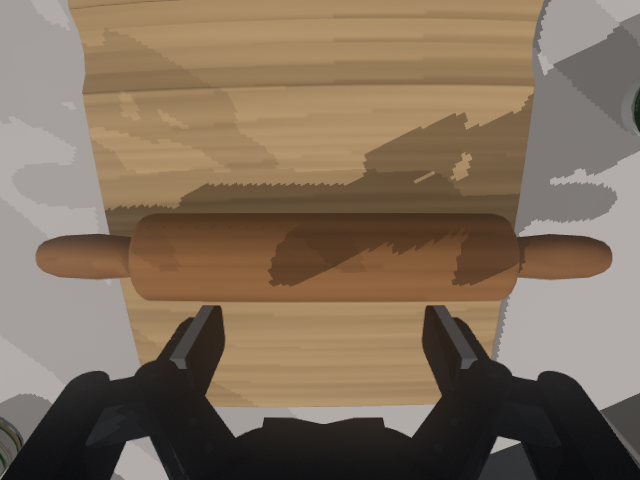

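The close view shows the barrel at (325,256), the groove ahead at rows 40–90, and the fingertips just behind the barrel top and above it. I'm descending slowly to make contact.

Request:
{"fn": "apply_moves", "kwargs": {"plan": [[0,0.003,0.01,0,0,0],[0,0.003,0.018,0,0,0],[0,0.003,0.024,0,0,0],[0,0.003,0.027,0,0,0],[0,0.003,0.03,0,0,0]]}}

```text
time_s: 4.3
tool_pos: [542.6, 26.0, 76.1]
ee_rot: [3.059, -0.715, -0.0]
contact_force: [-0.2, -0.6, 1.8]
finger_gap: 85.4
grip_force: 0.0
```

Request:
{"fn": "apply_moves", "kwargs": {"plan": [[0,0,0.003,0,0,0],[0,0,0.006,0,0,0],[0,0,0.008,0,0,0]]}}

```text
time_s: 4.6
tool_pos: [542.7, 25.9, 72.2]
ee_rot: [3.059, -0.715, 0.0]
contact_force: [0.5, -0.1, 0.7]
finger_gap: 85.4
grip_force: 0.0
```

No contact yet. The open tips should meet the top near z = 63.

Request:
{"fn": "apply_moves", "kwargs": {"plan": [[0,0,0.004,0,0,0],[0,0,0.008,0,0,0],[0,0,0.01,0,0,0],[0,0,0.01,0,0,0]]}}

```text
time_s: 5.0
tool_pos: [542.5, 25.9, 67.1]
ee_rot: [3.059, -0.715, -0.0]
contact_force: [0.7, -0.7, -0.0]
finger_gap: 85.5
grip_force: 0.0
```

Request:
{"fn": "apply_moves", "kwargs": {"plan": [[0,0,0.002,0,0,0],[0,0,0.004,0,0,0],[0,0,0.006,0,0,0]]}}

```text
time_s: 5.3
tool_pos: [542.7, 25.9, 64.3]
ee_rot: [3.059, -0.715, 0.0]
contact_force: [0.1, -0.5, 1.1]
finger_gap: 85.7
grip_force: 0.0
```

Request:
{"fn": "apply_moves", "kwargs": {"plan": [[0.004,0,-0.002,0,0,0],[0.008,0,0,0,0,0],[0.008,0,0.002,0,0,0],[0.008,0,0.003,0,0,0],[0.008,0,0.004,0,0,0]]}}

```text
time_s: 5.8
tool_pos: [546.7, 23.9, 62.8]
ee_rot: [3.059, -0.716, 0.002]
contact_force: [-1.6, -0.9, 7.6]
finger_gap: 85.5
grip_force: 4.1
```

Request:
{"fn": "apply_moves", "kwargs": {"plan": [[0.004,0,0,0,0,0],[0.012,0,0,0,0,0],[0.021,0,0,0,0,0],[0.03,0,0,0,0,0],[0.039,0,0,0,0,0],[0.047,0,0,0,0,0],[0.052,0,0,0,0,0],[0.052,0,0,0,0,0]]}}

```text
time_s: 6.6
tool_pos: [570.2, 12.2, 62.7]
ee_rot: [3.059, -0.716, 0.002]
contact_force: [-1.0, -1.8, 6.2]
finger_gap: 85.2
grip_force: 3.0
```

```bash
cat > s.py <<'E'
from h import *
from g import go
np.set_printoptions(precision=1,suppress=True)
G=np.array([658.5,-21.]); ex=np.array([.903,-.429]); ey=np.array([.429,.903])
tp=pose(); p,d=robot.camera('wrist')
r=robot.masks_of('wrist','rolling_pin'); 
P=mask_pts('wrist',d,r[0]['region'],tp); B=P[(P[:,2]>35)&(P[:,2]<80)]
c,sz,a=cv2.minAreaRect(B[:,:2].astype(np.float32)); 
T=B[B[:,2]>np.percentile(B[:,2],95)-2.5]; t=np.median(T,0)
print('rect',np.array(c),sz,a,'top',t,'to go',(G-t[:2])@ex,'rect to go',(G-c)@ex,'y',(t[:2]-G)@ey,'tcp minus pin',(tp[0][:2]-t[:2])@ex,'conf',r[0]['conf'])
go([*(t[:2]-6*ex),62])
E
python3 s.py
```

```text
rect [565.7  15.9] (327.61944580078125, 46.228248596191406) 63.85794448852539 top [564.5  16.4  74.8] to go 100.95871030702331 rect to go 99.6270087890625 y -6.523964054062609 tcp minus pin 6.983480632545237 conf 0.96
p [570.   12.3  62.8] yaw -26.34 shift [-0. -0.  0.] turn -0.045 F [ 0.2 -1.4  4.7] t 6.7
```

The pin rolled about 13 mm without slipping, so the method works. Now I lift, step back and repeat.

Request:
{"fn": "apply_moves", "kwargs": {"plan": [[0,0,-0.008,0,0,0],[-0.012,0,-0.012,0,0,0],[-0.025,0,-0.012,0,0,0],[-0.03,0,-0.008,0,0,0],[-0.03,0,-0.003,0,0,0],[-0.03,0,0,0,0,0],[-0.03,0,0.0005,0,0,0]]}}

```text
time_s: 7.4
tool_pos: [557.0, 18.8, 62.8]
ee_rot: [3.059, -0.716, 0.003]
contact_force: [-0.6, -2.0, 9.3]
finger_gap: 85.5
grip_force: 4.6
```

Request:
{"fn": "apply_moves", "kwargs": {"plan": [[0.004,0,0,0,0,0],[0.014,0,0,0,0,0],[0.025,0,0,0,0,0],[0.036,0,0,0,0,0],[0.047,0,0,0,0,0],[0.058,0,0,0,0,0],[0.065,0,0,0,0,0],[0.066,0,0,0,0,0]]}}

```text
time_s: 8.2
tool_pos: [586.8, 4.0, 62.6]
ee_rot: [-3.059, 0.716, -0.003]
contact_force: [0.2, -1.4, 6.6]
finger_gap: 85.6
grip_force: 3.1
```

```bash
python3 s.py
```

```text
rect [580.    8.7] (327.70977783203125, 47.819217681884766) 63.63127899169922 top [579.9   9.   74.8] to go 83.83179088919137 rect to go 83.64977137756348 y -6.66760797699212 tcp minus pin 8.382737720337307 conf 0.58
p [586.6   4.1  62.6] yaw -26.35 shift [-0. -0.  0.] turn -0.045 F [ 0.4 -1.   6.6] t 8.3
```

Request:
{"fn": "apply_moves", "kwargs": {"plan": [[0,0,-0.008,0,0,0],[-0.012,0,-0.012,0,0,0],[-0.025,0,-0.012,0,0,0],[-0.033,0,-0.008,0,0,0],[-0.033,0,-0.003,0,0,0],[-0.033,0,0,0,0,0],[-0.033,0,0,0,0,0]]}}

```text
time_s: 9.0
tool_pos: [571.8, 11.6, 62.8]
ee_rot: [3.059, -0.716, 0.003]
contact_force: [-0.3, -0.5, 7.2]
finger_gap: 85.6
grip_force: 3.5
```

Request:
{"fn": "apply_moves", "kwargs": {"plan": [[0.004,0,0,0,0,0],[0.014,0,0,0,0,0],[0.025,0,0,0,0,0],[0.036,0,0,0,0,0],[0.047,0,0,0,0,0],[0.058,0,0,0,0,0],[0.065,0,0,0,0,0],[0.066,0,0,0,0,0]]}}

```text
time_s: 9.8
tool_pos: [601.7, -3.2, 62.7]
ee_rot: [-3.059, 0.716, -0.003]
contact_force: [-0.3, -0.8, 6.3]
finger_gap: 85.3
grip_force: 3.2
```

Request:
{"fn": "apply_moves", "kwargs": {"plan": [[0,0,-0.008,0,0,0],[-0.012,0,-0.012,0,0,0],[-0.025,0,-0.012,0,0,0],[-0.033,0,-0.008,0,0,0],[-0.033,0,-0.003,0,0,0],[-0.033,0,0,0,0,0],[-0.033,0,0,0,0,0]]}}

```text
time_s: 10.5
tool_pos: [586.6, 4.3, 62.8]
ee_rot: [3.059, -0.716, 0.003]
contact_force: [0.5, -0.1, 7.0]
finger_gap: 85.3
grip_force: 3.3
```

```bash
python3 s.py
```

```text
rect [595.3   0.9] (323.3550109863281, 47.83552932739258) 63.63984298706055 top [595.5   1.2  74.8] to go 66.41492429242848 rect to go 66.44125296020508 y -6.964787113778972 tcp minus pin -9.371356370995013 conf 0.91
p [586.5   4.3  62.8] yaw -26.34 shift [ 0. -0.  0.] turn -0.045 F [-0.5 -1.2  6.8] t 10.6
```

Request:
{"fn": "apply_moves", "kwargs": {"plan": [[0.004,0,0,0,0,0],[0.014,0,0,0,0,0],[0.025,0,0,0,0,0],[0.036,0,0,0,0,0],[0.047,0,0,0,0,0],[0.058,0,0,0,0,0],[0.065,0,0,0,0,0],[0.066,0,0,0,0,0]]}}

```text
time_s: 11.4
tool_pos: [616.5, -10.6, 62.7]
ee_rot: [-3.059, 0.716, -0.003]
contact_force: [-0.5, -1.6, 6.5]
finger_gap: 85.3
grip_force: 3.3
```

Request:
{"fn": "apply_moves", "kwargs": {"plan": [[0,0,-0.008,0,0,0],[-0.012,0,-0.012,0,0,0],[-0.025,0,-0.012,0,0,0],[-0.032,0,-0.008,0,0,0],[-0.032,0,-0.003,0,0,0],[-0.032,0,0,0,0,0],[-0.032,0,0,0,0,0]]}}

```text
time_s: 12.1
tool_pos: [601.8, -3.3, 62.8]
ee_rot: [3.059, -0.716, 0.003]
contact_force: [-0.3, -0.6, 7.4]
finger_gap: 85.3
grip_force: 3.2
```

Request:
{"fn": "apply_moves", "kwargs": {"plan": [[0.004,0,0,0,0,0],[0.014,0,0,0,0,0],[0.025,0,0,0,0,0],[0.036,0,0,0,0,0],[0.047,0,0,0,0,0],[0.058,0,0,0,0,0],[0.065,0,0,0,0,0],[0.066,0,0,0,0,0]]}}

```text
time_s: 12.9
tool_pos: [631.7, -18.1, 62.8]
ee_rot: [-3.059, 0.716, -0.003]
contact_force: [-0.8, -1.2, 7.6]
finger_gap: 85.7
grip_force: 3.3
```

Request:
{"fn": "apply_moves", "kwargs": {"plan": [[0,0,-0.008,0,0,0],[-0.012,0,-0.012,0,0,0],[-0.025,0,-0.012,0,0,0],[-0.032,0,-0.008,0,0,0],[-0.032,0,-0.003,0,0,0],[-0.032,0,0,0,0,0],[-0.032,0,0,0,0,0]]}}

```text
time_s: 13.6
tool_pos: [617.0, -10.8, 62.8]
ee_rot: [3.059, -0.715, 0.003]
contact_force: [-0.6, -0.6, 6.3]
finger_gap: 85.5
grip_force: 3.1
```

```bash
python3 s.py
```

```text
rect [627.7 -13.5] (320.6387939453125, 46.55902099609375) 64.03601837158203 top [626.  -13.8  74.8] to go 32.43808267508457 rect to go 31.005952697753905 y -7.433164550109468 tcp minus pin -9.439023888716934 conf 0.75
p [617.  -10.8  62.8] yaw -26.33 shift [ 0. -0.  0.] turn -0.044 F [-1.3 -1.4  6.3] t 13.7
```

About 32 mm left. This stroke takes the pin over the groove's rim, so I go slower.

Request:
{"fn": "apply_moves", "kwargs": {"plan": [[0.003,0,0,0,0,0],[0.01,0,0,0,0,0],[0.018,0,0,0,0,0],[0.026,0,0,0,0,0],[0.034,0,0,0,0,0],[0.042,0,0,0,0,0],[0.05,0,0,0,0,0],[0.056,0,0,0,0,0]]}}

```text
time_s: 14.5
tool_pos: [642.3, -23.2, 62.7]
ee_rot: [-3.059, 0.716, -0.003]
contact_force: [0.8, -0.7, 5.1]
finger_gap: 85.3
grip_force: 2.4
```

```bash
python3 s.py
```

```text
rect [640.2 -20.6] (328.0762939453125, 45.94926452636719) 63.8476448059082 top [638.3 -21.3  74.6] to go 18.14591830126741 rect to go 16.656322631835938 y -8.979725608816917 tcp minus pin 4.4360860364383266 conf 0.66
p [642.3 -23.3  62.7] yaw -26.34 shift [-0.  0.  0.] turn -0.045 F [ 1.4 -0.6  5.7] t 14.6
```

Request:
{"fn": "apply_moves", "kwargs": {"plan": [[0.003,0,0,0,0,0],[0.01,0,0,0,0,0],[0.018,0,0.001,0,0,0],[0.025,0,0.001,0,0,0],[0.03,0,0.001,0,0,0],[0.03,0,0.001,0,0,0]]}}

```text
time_s: 15.2
tool_pos: [654.5, -29.8, 60.9]
ee_rot: [3.059, -0.716, -0.002]
contact_force: [-0.3, 0.1, 0.3]
finger_gap: 85.4
grip_force: 0.0
```

```bash
python3 s.py
```

```text
rect [661.4 -32.2] (327.6554870605469, 45.0562744140625) 63.867576599121094 top [663.1 -24.5  68.9] to go -5.648591579680523 rect to go -7.3924556121826175 y -1.1925980402082985 tcp minus pin -5.494227707856916 conf 0.9
p [654.4 -29.5  61.1] yaw -26.32 shift [-0. -0. -0.] turn -0.044 F [-0.4  0.5 -0.1] t 15.3
```

The pin has dropped into the groove and contact is gone. I'm raising the tool straight up and letting the pin settle.

Request:
{"fn": "apply_moves", "kwargs": {"plan": [[0,0,-0.02,0,0,0],[0,0,-0.06,0,0,0],[0,0,-0.1,0,0,0],[-0.04,0,-0.16,0,0,0],[-0.1,0,-0.22,0,0,0],[-0.14,0,-0.26,0,0,0],[-0.16,0,-0.28,0,0,0],[-0.16,0,-0.28,0,0,0]]}}

```text
time_s: 16.1
tool_pos: [583.1, 6.6, 203.5]
ee_rot: [3.059, -0.714, 0.005]
contact_force: [1.9, 0.5, 0.2]
finger_gap: 85.5
grip_force: 0.0
```

Request:
{"fn": "apply_moves", "kwargs": {"plan": [[0,0,0,0,0,0],[0,0,0,0,0,0],[0,0,0,0,0,0],[0,0,0,0,0,0],[0,0,0,0,0,0],[0,0,0,0,0,0],[0,0,0,0,0,0],[0,0,0,0,0,0]]}}

```text
time_s: 16.9
tool_pos: [583.0, 6.0, 201.6]
ee_rot: [3.059, -0.715, 0.0]
contact_force: [0.2, 0.0, -0.1]
finger_gap: 85.1
grip_force: 0.0
```

```bash
python3 s.py; sleep 1; python3 s.py; python3 w.py w3
```

```text
rect [655.1 -27.9] (328.9852600097656, 49.9465446472168) 63.9861946105957 top [655.6 -27.2  67.4] to go -0.07050384921218045 rect to go 0.08284277343750002 y -6.793585023144779 tcp minus pin -79.79360219323642 conf 0.97
p [583.    5.9 201.6] yaw -26.32 shift [ 0.1 -0.   0.3] turn -0.044 F [-0.8  0.   0.7] t 17.0
rect [655.  -28.1] (329.76239013671875, 49.9812126159668) 64.03575134277344 top [655.8 -26.5  67.4] to go 0.029133805567924807 rect to go 0.1589819641113281 y -6.130549270764537 tcp minus pin -79.72028035112064 conf 0.74
p [583.    5.9 201.6] yaw -26.32 shift [ 0.1 -0.   0.3] turn -0.044 F [-0.3 -0.1 -0.1] t 17.1
[583.    5.9 201.6]
rolling_pin 0.93 [324.1, 119.7] [ 588.2 -162.7   47.7  655.6  -28.8   63.4  722.2  105.3   68.8]
((655.012939453125, -28.66363525390625), (198.47537231445312, 38.42803955078125), 64.07697296142578)w.py:12: RuntimeWarning: Mean of empty slice.
  B=B[B[:,2]>72]; c=B.mean(0); u=np.linalg.svd(B[:,:2]-c[:2],full_matrices=False)[2][0]; print('top ridge',c,np.degrees(np.arctan2(u[1],u[0])))
  ret = um.true_divide(
Traceback (most recent call last):
  File "w.py", line 12, in <module>
    B=B[B[:,2]>72]; c=B.mean(0); u=np.linalg.svd(B[:,:2]-c[:2],full_matrices=False)[2][0]; print('top ridge',c,np.degrees(np.arctan2(u[1],u[0])))
                                   ~~~~~~~~~~~~~~~~~~~~~~~~~~~~~~~~~~~~~~~~~~~~~~~~~~~^^^
IndexError: index 0 is out of bounds for axis 0 with size 0
```

View pics/w3.png

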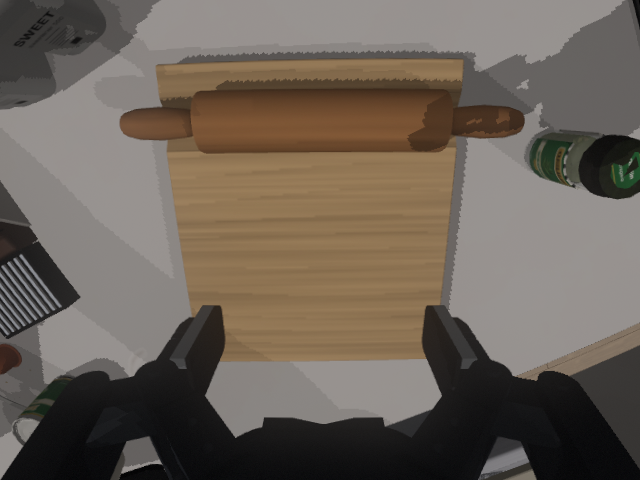

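The picture shows the pin lying in the groove at about (323,121), parallel to it. Its centre measures within about 0.2 mm of the groove line and it sits 8 mm lower than on the flat, at rest. The jar is untouched at (595,165).

```bash
python3 -c "
from workcell import robot
print(robot.job_done())"
```

```text
the job is handed in; nothing more can be done
None
```

The rolling pin is settled in the groove, within about 0.2 mm of its centre line. I rolled it there with gentle fingertip strokes on top of the barrel, never went near the mug, jar or tin, and handed the job in at about 17 s.

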